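Roll down the cover strip of a cable duct on a theatre trolley

TASK

The sectioned cover strip of the cable duct on the trolley stands proud: take the hand roller out of its holder and roll it along the strip with firm, even pressure until every section is seated fully home, without lifting the roller off before the whole strip is down and never pressing harder than about 25 N or with the gripper itself. Then put the roller back upright in its holder and let go. Leave the other things on the trolley alone.

Things in the scene. Friction and masses are not known exactly. Their poses are not given: they have to be found in the camera images.
- duct: Fixed aluminium cable duct: a flat foot 60 (x) x 250 (y) x 6 mm carrying a straight rail 220 mm long and 34 mm wide along y. Origin: centre of the foot's underside, on the trolley top; z up. On the rail lie six grey cover sections in a row, between two black end blocks (each 20 mm long, at y = -110 to -90 and +90 to +110 mm).
- strip_mid (a point): Mid-length of the strip at the nominal height of the seated caps, 58 mm above the trolley; end blocks are as high, proud sections up to 4 mm higher. The rail sits rigidly on levelling screws, neither at that height nor level: all of it may be up to 9 mm higher or lower, and it slopes along y by up to 0.03 rad, by amounts not given: go by feel. A seated section is a hard stop.
- roller: Hand roller, loose, about 0.37 kg, upright in its holder at the start. Origin: lowest point of the wheel, z up. The black wheel, 44 mm in diameter and 24 mm wide, turns freely about x, so it rolls along the tool's y. Above it a metal crown plate, 54 (x) x 34 (y) mm, spans z = 48 to 56 mm. The wooden block handle stands on the crown.
- handle_mid (a point): Centre of the roller's wooden handle, 81 mm above the wheel's lowest point; 24 mm wide in x, 36 mm in y, 50 mm tall. Grip it across x from above. The crown's shoulders stick out 15 mm either side of its foot, 25 mm below this point: fingertips resting on them carry the pressing load.
- axle (a point): Centre of the roller's wheel, 22 mm above its lowest point.
- holder: Fixed grey open pocket for the roller, 56 (x) x 66 (y) x 52 mm high, on a thin plate. Origin: centre of its underside; axes as the parked roller's (or half a turn round). Inside 42 mm wide in x, 52 mm long in y; end walls only 21 mm high. The roller's crown rests on the tops of the two side walls, so the parked roller's origin is 4 mm above the holder's, with 3 mm of play each way.
- router: Bystander: loose upright white cylinder, 90 mm in diameter and 120 mm tall; origin at the centre of its underside.
- adapter: Bystander: loose black power adapter, a box 48 x 110 x 32 mm; origin at the centre of its underside.
- tape: Bystander: loose roll of tape lying flat, 96 mm across and 19 mm high; origin at the centre of its underside.
- sec1 (a joint): How far cover section 1 of 6 has been pressed down, in m: 0 = standing 4 mm proud, 0.004 = seated. Cap 34 mm wide and 29 mm long, centred at duct y = -75 mm. It slides down against about 12 N of friction and stays where it is left.
- sec2 (a joint): How far cover section 2 of 6 has been pressed down, in m: 0 = standing 4 mm proud, 0.004 = seated. Cap 34 mm wide and 29 mm long, centred at duct y = -45 mm. It slides down against about 12 N of friction and stays where it is left.
- sec3 (a joint): How far cover section 3 of 6 has been pressed down, in m: 0 = standing 4 mm proud, 0.004 = seated. Cap 34 mm wide and 29 mm long, centred at duct y = -15 mm. It slides down against about 12 N of friction and stays where it is left.
- sec4 (a joint): How far cover section 4 of 6 has been pressed down, in m: 0 = standing 4 mm proud, 0.004 = seated. Cap 34 mm wide and 29 mm long, centred at duct y = 15 mm. It slides down against about 12 N of friction and stays where it is left.
- sec5 (a joint): How far cover section 5 of 6 has been pressed down, in m: 0 = standing 4 mm proud, 0.004 = seated. Cap 34 mm wide and 29 mm long, centred at duct y = 45 mm. It slides down against about 12 N of friction and stays where it is left.
- sec6 (a joint): How far cover section 6 of 6 has been pressed down, in m: 0 = standing 4 mm proud, 0.004 = seated. Cap 34 mm wide and 29 mm long, centred at duct y = 75 mm. It slides down against about 12 N of friction and stays where it is left.
Things that resemble listed ones, but are neither listed nor needed, are in the scene too. What is shaped like the roller but purple is not meant.

How it is judged:
By the outcome, as a careful person would: the job done as asked, in the order asked, and still so for the second after the job is handed in, with the robot touching nothing.
It also fails if it takes over 69 s, if anything falls off the work surface, if the arm or the gripper's body presses on something with over 40 N, if the wrist force passes 120 N, or if a joint passes its speed limit or range.

ROBOT

A 6-joint arm with a two-finger parallel gripper is mounted at the origin on the work surface. World frame = base frame: x ahead of the robot, y to its left, z up, the work surface at z = 0. Lengths are in m, angles in rad, forces in N, time in s.
With the tool pointing down it reaches from about 0.25 to 0.775 m from the base axis. Payload 4 kg.
Tool frame: the origin (TCP) lies at the very end of the fingers, on their centre line; the grasp point (between the pads) lies 19 mm behind it; z points along the fingers, y is the line along which they close (so a half turn about z gives the same grasp; the last joint's range is limited). The gripper opens to 94 mm and grips with 3 to 60 N. Pads are 16 mm wide; open, the fingers measure 119 mm over their backs; the gripper's body (75 mm by 177 mm) begins 78 mm behind the grasp point.
Start: joints at [-1.37, 0.087, 1.371, -0, 1.684, -0.103], TCP at [0.165, -0.525, 0.17] pointing down, gripper open.
Joint ranges: [-3.1, 3.1], [-0.76, 2.03], [0.27, 2.55], [-1.08, 4.22], [0.17, 2.65], [-2.57, 2.57]. Speed limits (rad/s): [2.79, 2.79, 3.14, 3.14, 3.14, 3.14].

INTERFACE

Orientations are given as [roll, pitch, yaw] about the fixed x, y, z axes, in that order (R = Rz(yaw) Ry(pitch) Rx(roll)).
In Python, from bench import robot gives the robot as it stands. The module is installed in compiled form; this text tells all that it offers.
- The arm moves only by the tool move_arm, never from a script. Its argument "deltas" is one flat list of numbers, 7 for each row, row after row: the turn, a rotation vector about the tool's x, y, z in rad, then the shift along the tool's x, y, z in cm, then the closure, from -1 (fully open) to 1 (shut). A call has 1 to 8 rows; each row is the pose to reach, as a shift and turn from the pose commanded when the call began, along the tool's axes at that moment; what a row does not reach only later rows make up. A row lasts 1/10 s, in which the tool goes at most 50 mm and 8.59 degrees, less where a joint would pass 70% of its speed; a pose out of reach is approached as far as the arm can. A call with a gripper value outside its range is refused whole. The fingers move at their own pace and stop on an object; the grip force is fixed at half the most. Time passes only in rows, so rows that repeat a pose let the fingers close. It gives the time, the measured TCP pose, the force, the opening and the grip force at its end, in the units of the state.
- robot.get_obs(): the state, without advancing time (a new reading comes with each control period).
- robot.snapshot(name): name is "scene" or "top" or "wrist"; returns a dict with "image" (420x560x3 uint8, red, green, blue), "depth" (420x560 float32, m along the optical axis (not along the pixel's ray), 0 where there is no reading), "fov_y" (degrees; the focal length in pixels is half the picture's height over the tangent of half this angle, whatever the lens; pixels are square), "cx", "cy" (the principal point, pixels), "origin" and "orientation" of the camera in the world; the wrist camera has in their place "T_tool_cam" (4x4, takes a point from camera to tool coordinates, whose origin is the TCP and whose axes are the flange's). Camera axes: x right, y up, looking along -z (the intrinsics and any distortion apply to the point x, -y, -z); pixel columns grow to the right and rows downward; lengths in m; the calibration is good to about 2 mm. The wrist camera is an equidistant fisheye: a pixel r from the principal point sees the ray r / f radians off the axis. A picture is of the moment at which its call begins: read the wrist's pose just before it.
- robot.close_job(): hands the job in; it is judged then, once.
The state is a dict: "time": time; "joint_positions": joint angles; "qvel": joint speeds; "joint_torque": joint torques, N m; "tool_pos": TCP position; "ee_rot": TCP orientation; "wrist_force": force on the tool from outside, world axes, zero at the start; "wrist_torque": the same for the moment, N m; "width": finger opening in m; "finger_force": force on a finger pad.
Only numpy, scipy, OpenCV 4.12 (cv2) and the standard library are available. Lean on these libraries where they do the work, as an engineer would, in place of code of your own. Each camera call takes 0.05 s, during which the arm holds its last target. There are 200 camera calls.

## Working session

There is one attempt and no reset: what is moved stays moved. The work goes in short steps, Python scripts to look and compute and a tool call to move; the robot and the scene stay as the last step left them, time stands still between calls to the robot, and variables do not carry over. Pictures are saved under pics/ and viewed, at most 10 in all, crops included, and the job is handed in when it is done.

Besides the shell and the picture viewer there is one more tool, called after "Emit:" as a command line: name --argument value ..., lists and objects as JSON in quotes. move_arm: Moves the arm, as the interface text tells. Its arguments: {"type":"object","properties":{"deltas":{"type":"array","items":{"type":"number"}}},"required":["deltas"]}

```bash
mkdir -p pics; cat > h.py <<'E'
import numpy as np, cv2
from scipy.spatial.transform import Rotation as R
from bench import robot
def cloud(s):
    # world points for scene/top
    d=s["depth"];h,w=d.shape;f=h/2/np.tan(np.radians(s["fov_y"])/2)
    v,u=np.mgrid[:h,:w]
    P=np.stack([(u-s["cx"])/f*d,-(v-s["cy"])/f*d,-d],-1)
    o=np.array(s["orientation"]);M=o if o.shape==(3,3) else (R.from_quat(o).as_matrix() if o.size==4 else R.from_euler('xyz',o).as_matrix())
    return P@M.T+np.array(s["origin"])
E
python3 - <<'E'
from h import *
o=robot.get_obs();print({k:np.round(v,3) for k,v in o.items()})
for n in("scene","top"):
    s=robot.snapshot(n);np.save(n+".npy",s,allow_pickle=True);cv2.imwrite(f"pics/{n}.png",s["image"][:,:,::-1])
    print(n,s["fov_y"],s["cx"],s["cy"],s["origin"],s["orientation"],[k for k in s])
E
```

```text
{'time': np.float64(0.0), 'joint_positions': array([-1.37 ,  0.088,  1.372,  0.   ,  1.684, -0.103]), 'qvel': array([-0.001,  0.   , -0.   ,  0.   ,  0.   , -0.001]), 'joint_torque': array([ 0.0000e+00, -3.4018e+01, -3.0243e+01,  7.2000e-02,  3.3000e-02,
       -0.0000e+00]), 'tool_pos': array([ 0.164, -0.524,  0.169]), 'ee_rot': array([-3.139, -0.   ,  0.304]), 'wrist_force': array([-0.12 ,  0.436, -0.728]), 'wrist_torque': array([-0.009, -0.007,  0.015]), 'finger_force': np.float64(0.0), 'width': np.float64(0.094)}
scene 53.40469977775856 279.7994827886273 208.80385629817525 [1.22981689 0.02977145 0.58432159] [ 0.87974532 -0.01497486  1.82342434] ['image', 'depth', 'fov_y', 'cx', 'cy', 'origin', 'orientation']
top 50.661732251123254 280.3679609871301 211.2005510629721 [ 0.46377968 -0.12613698  1.13816327] [ 0.17050661  0.00397082 -1.58259636] ['image', 'depth', 'fov_y', 'cx', 'cy', 'origin', 'orientation']
```

View pics/scene.png

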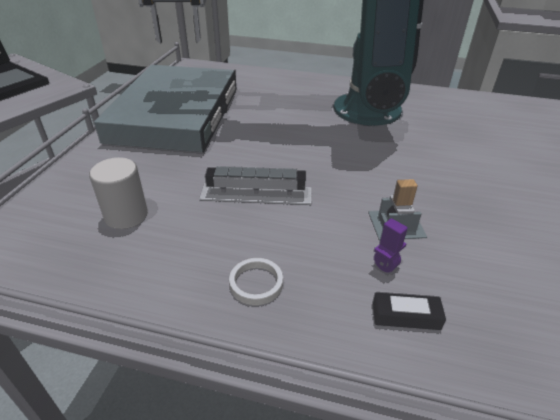

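View pics/top.png

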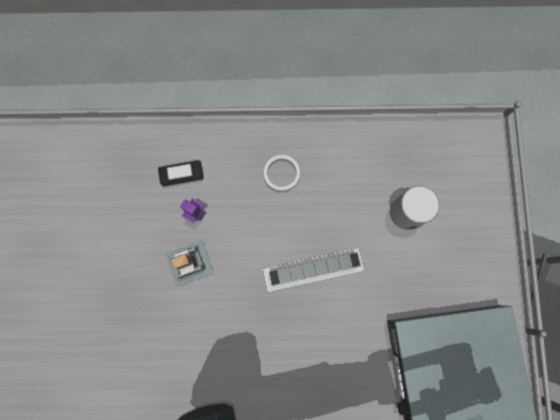

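The wooden-handled roller sits in the grey holder at scene (403,195) and top (182,262). The purple look-alike is at scene (392,245) and top (194,210), and I'm excluding it. The duct's black end blocks are at top (275,278) and (355,260). The router is at top (420,205), the tape at (282,173) and the adapter at (180,172).

```bash
python3 - <<'E'
from h import *
T=np.load("top.npy",allow_pickle=True).item();C=cloud(T);S=np.load("scene.npy",allow_pickle=True).item();D=cloud(S)
def box(n,P):
    r=cv2.minAreaRect((P[:,:2]*1000).astype(np.float32));print(n,len(P),np.round(r[0],1),np.round(r[1],1),round(r[2],1),"z",np.round(np.percentile(P[:,2],[2,50,98]),4))
for nm,X,s in(("top",C,T),("scene",D,S)):
    hsv=cv2.cvtColor(s["image"],cv2.COLOR_RGB2HSV)
    w=(hsv[...,0]>8)&(hsv[...,0]<22)&(hsv[...,1]>90)&(hsv[...,2]>80)&(X[...,2]>0.03)&(X[...,2]<.3)&(X[...,0]>.2)
    box(nm+" wood",X[w]); P=X[w];zt=np.percentile(P[:,2],95);box(" woodtop",P[P[:,2]>zt-.006])
    p=(hsv[...,0]>130)&(hsv[...,0]<160)&(hsv[...,1]>90)&(X[...,2]>0.01)
    box(nm+" purple",X[p])
W=np.median(C[200:240,80:150,2]);print("table",W,np.median(D[300:320,100:200,2]))
m=np.zeros(C.shape[:2],bool);m[240:300,255:375]=1
box("duct top",C[m&(C[...,2]>.045)]);box("foot",C[m&(C[...,2]>.004)&(C[...,2]<.12)])
q=C[m&(C[...,2]>.045)]
m=np.zeros(D.shape[:2],bool);m[155:210,195:320]=1
box("duct scene",D[m&(D[...,2]>.045)&(D[...,2]<.09)])
m=np.zeros(C.shape[:2],bool);m[235:290,160:220]=1
box("holder wall",C[m&(C[...,2]>.035)&(C[...,2]<.075)]);
cr=T["image"][190:300,150:380];cv2.imwrite("pics/crop1.png",cv2.resize(cr[:,:,::-1],None,fx=3.4,fy=3.4))
E
```

```text
top wood 131 [527.2 108.6] [21.  32.5] 17.9 z [0.1051 0.1093 0.1132]
 woodtop 120 [527.3 108.7] [20.7 32.5] 17.9 z [0.1066 0.1095 0.1133]
top purple 324 [576.4 -16.8] [309.3  53.5] 54.0 z [0.0313 0.0605 0.1095]
scene wood 104 [531.7 111.4] [19.5 31.8] 25.2 z [0.1078 0.1107 0.1122]
 woodtop 104 [531.7 111.4] [19.5 31.8] 25.2 z [0.1078 0.1107 0.1122]
scene purple 1029 [891.4  59. ] [ 47.4 677.7] 81.1 z [0.0166 0.0696 0.1077]
table -0.0010762914835410475 0.0004536560100249498
duct top 1310 [ 502.8 -206. ] [ 44.1 220. ] 11.7 z [0.0562 0.0631 1.1382]
foot 2152 [ 507.5 -208.2] [301.5 145.8] 89.3 z [0.0042 0.0604 0.0671]
duct scene 1566 [ 510.2 -204. ] [ 38.2 219.6] 11.5 z [0.0458 0.0623 0.0664]
holder wall 300 [527.2 110. ] [56.7 65.8] 19.8 z [0.0368 0.0563 0.0683]
```

View pics/crop1.png

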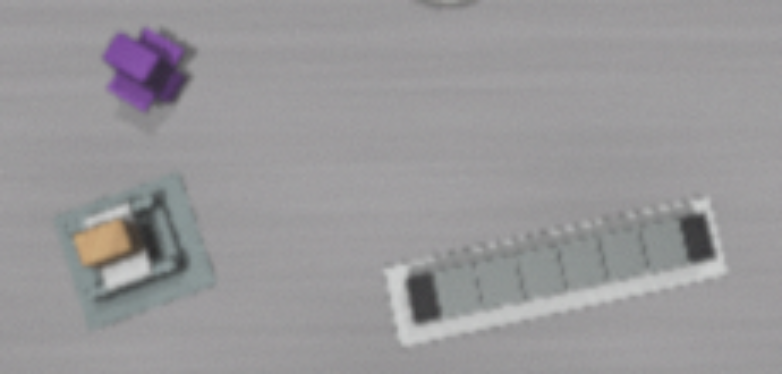

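The crop confirms it: orange-brown handle in the grey holder at about (0.528, 0.110), with the purple look-alike standing apart. The duct is at about (0.507, -0.205), yaw 0.204.

```bash
cat >> h.py <<'E'
def go(pos,yaw,rpy=None):
    o=robot.get_obs();A=R.from_euler('xyz',o["ee_rot"]);B=R.from_euler('xyz',[np.pi,0,yaw])
    print("rot",np.round((A.inv()*B).as_rotvec(),3),"shift cm",np.round(A.inv().apply(np.array(pos)-o["tool_pos"])*100,2),"F",np.round(o["wrist_force"],1),"pos",np.round(o["tool_pos"],4),"rpy",np.round(o["ee_rot"],3),"t",round(float(o["time"]),2))
E
python3 -c "
from h import *
go([.515,.105,.23],1.911)"
```

```text
rot [-1.000e-03 -2.000e-03 -1.607e+00] shift cm [ 52.28 -49.57  -5.99] F [-0.9  0.2  0.1] pos [ 0.1644 -0.5243  0.1691] rpy [-3.14  -0.     0.304] t 0.1
```

Emit:
move_arm --deltas '[0,0,0,0,0,-5,-1,0,0,-0.2,3,-3,-6,-1,0,0,-0.4,8,-7,-6,-1,0,0,-0.5,12,-11,-6,-1,0,0,-0.65,15,-14,-6,-1,0,0,-0.8,19,-18,-6,-1,0,0,-0.95,23,-22,-6,-1,0,0,-1.05,26,-25,-6,-1]'

```text
time: 0.9
tool_pos: [0.3295, -0.2229, 0.2297]
ee_rot: [-3.142, -0.0, 1.359]
wrist_force: [0.2, -0.2, -0.7]
width: 0.094
finger_force: 0.0
```

```bash
python3 -c "
from h import *
go([.515,.105,.23],1.911)"
```

```text
rot [-0.    -0.    -0.552] shift cm [ 3.596e+01  1.125e+01 -3.000e-02] F [ 0.2 -0.2 -0.7] pos [ 0.3295 -0.2229  0.2297] rpy [-3.142 -0.     1.359] t 0.9
```

Emit:
move_arm --deltas '[0,0,-0.08,4.5,1.4,0,-1,0,0,-0.16,9,2.8,0,-1,0,0,-0.24,13.5,4.2,0,-1,0,0,-0.32,18,5.6,0,-1,0,0,-0.4,22.5,7,0,-1,0,0,-0.48,27,8.4,0,-1,0,0,-0.55,31.5,9.8,0,-1,0,0,-0.55,35.5,11.2,0,-1]'

```text
time: 1.7
tool_pos: [0.5154, 0.1, 0.2295]
ee_rot: [-3.141, -0.0, 1.906]
wrist_force: [0.4, 0.5, -0.3]
width: 0.0937
finger_force: 0.0
```

```bash
cat >> h.py <<'E'
def wcloud():
    o=robot.get_obs();s=robot.snapshot("wrist");d=s["depth"];h,w=d.shape;f=h/2/np.tan(np.radians(s["fov_y"])/2)
    v,u=np.mgrid[:h,:w];x=u-s["cx"];y=v-s["cy"];r=np.hypot(x,y)+1e-9;t=np.tan(np.minimum(r/f,1.5))
    P=np.stack([x/r*t*d,-y/r*t*d,-d],-1);M=np.array(s["T_tool_cam"])
    P=P@M[:3,:3].T+M[:3,3]
    P=P@R.from_euler('xyz',o["ee_rot"]).as_matrix().T+o["tool_pos"]
    P[d<=0]=np.nan
    return s,P
def box(n,P):
    r=cv2.minAreaRect((P[:,:2]*1000).astype(np.float32));print(n,len(P),np.round(r[0],1),np.round(r[1],1),round(r[2],1),"z",np.round(np.percentile(P[:,2],[2,50,98]),4))
def wood(s,X):
    hsv=cv2.cvtColor(s["image"],cv2.COLOR_RGB2HSV)
    return (hsv[...,0]>8)&(hsv[...,0]<22)&(hsv[...,1]>90)&(hsv[...,2]>80)&(X[...,2]>.06)
E
python3 -c "
from h import *
go([.515,.105,.23],1.911)
s,X=wcloud();cv2.imwrite('pics/w1.png',s['image'][:,:,::-1]);np.save('w1.npy',X)
P=X[wood(s,X)];box('wood',P);zt=np.percentile(P[:,2],90);box('top',P[P[:,2]>zt-.004])
near=np.hypot(X[...,0]-.528,X[...,1]-.11)<.05
box('hold',X[near&(X[...,2]>.04)&(X[...,2]<.075)]);box('plate',X[near&(X[...,2]>-.01)&(X[...,2]<.02)])
"
```

```text
rot [-0.001 -0.    -0.005] shift cm [ 0.49  0.13 -0.05] F [ 0.4  0.5 -0.3] pos [0.5154 0.1    0.2295] rpy [-3.141 -0.     1.906] t 1.7
wood 2931 [520.4 114.2] [118.4  41.9] 19.2 z [0.0894 0.3881 0.3907]
top 1721 [538.3 128.7] [74.   3.3] 19.5 z [0.3868 0.3893 0.3909]
hold 1032 [526.4 112.2] [56.3 66. ] 19.3 z [0.0415 0.0591 0.0696]
plate 1842 [528.  110.2] [99.6 98.1] 21.0 z [-0.0007  0.0027  0.0191]
```

View pics/w1.png

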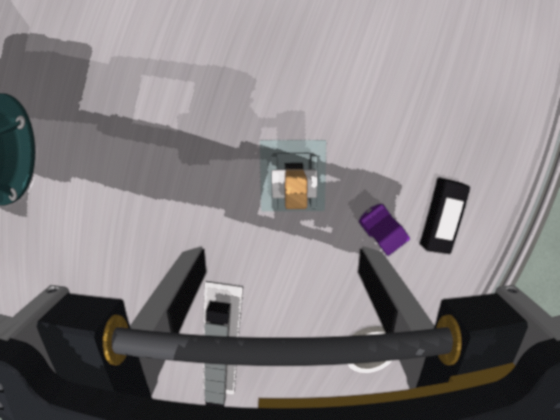

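```bash
python3 -c "
from h import *
X=np.load('w1.npy');s=cv2.imread('pics/w1.png')[:,:,::-1].copy()
m=wood({'image':s},X)&(X[...,2]<.2);P=X[m];box('wood',P);zt=np.percentile(P[:,2],85);box('top',P[P[:,2]>zt-.005])
near=np.hypot(X[...,0]-.528,X[...,1]-.11)<.05
b=s.min(-1)>150
box('crown',X[near&b&(X[...,2]>.045)&(X[...,2]<.075)])
go([.528,.11,.12],1.909)
"
```

```text
wood 800 [525.9 112.7] [22.3 35.5] 20.2 z [0.0692 0.1093 0.111 ]
top 699 [526.  112.7] [22.3 35.5] 20.2 z [0.1071 0.1095 0.111 ]
crown 406 [523.3 118.2] [54.6 45.7] 21.0 z [0.0511 0.0596 0.0612]
rot [ 0.001 -0.005  0.001] shift cm [ 0.09  1.14 10.79] F [ 1.   1.5 -0.6] pos [0.5176 0.1049 0.2279] rpy [ 3.141 -0.005  1.91 ] t 1.75
```

Emit:
move_arm --deltas '[0,0,-0.01,0.3,1.1,2,-0.2,0,0,-0.01,0.3,1.1,5,-0.2,0,0,-0.01,0.3,1.1,8,-0.2,0,0,-0.01,0.3,1.1,10,-0.2,0,0,-0.01,0.3,1.1,10,-0.2,0,0,-0.01,0.3,1.1,10,-0.2]'

```text
time: 2.35
tool_pos: [0.5242, 0.1039, 0.13]
ee_rot: [-3.141, -0.0, 1.914]
wrist_force: [-0.0, 0.4, 0.5]
width: 0.0565
finger_force: 0.0
```

```bash
python3 -c "
from h import *
go([.5268,.112,.064],1.92)
s,X=wcloud();m=wood(s,X)&(X[...,2]<.2);P=X[m];box('wood',P);zt=np.percentile(P[:,2],85);box('top',P[P[:,2]>zt-.005])
near=np.hypot(X[...,0]-.528,X[...,1]-.11)<.05
box('hold',X[near&(X[...,2]>.04)&(X[...,2]<.08)])
"
```

```text
rot [-0.001 -0.    -0.006] shift cm [0.68 0.52 6.6 ] F [-0.   0.4  0.5] pos [0.5242 0.1039 0.13  ] rpy [-3.141 -0.     1.914] t 2.35
wood 1578 [526.4 112.9] [22.7 35.3] 19.2 z [0.0713 0.1093 0.1108]
top 1303 [526.4 112.8] [22.7 35.2] 19.2 z [0.1073 0.1095 0.1109]
hold 1818 [526.3 112. ] [56.3 65.2] 19.8 z [0.0416 0.0591 0.0753]
```

Emit:
move_arm --deltas '[0,0,0,0.7,0.5,1,-0.2,0,0,0,0.7,0.5,2,-0.2,0,0,0,0.7,0.5,4,-0.2,0,0,0,0.7,0.5,5.5,-0.2,0,0,0,0.7,0.5,6.5,-0.2,0,0,0,0.7,0.5,6.7,-0.2,0,0,0,0.7,0.5,6.7,-0.2]'

```text
time: 3.1
tool_pos: [0.5267, 0.1123, 0.0628]
ee_rot: [-3.141, -0.0, 1.914]
wrist_force: [-0.7, -0.3, -0.0]
width: 0.0562
finger_force: 0.0
```

Feel down for the crown shoulders, then close.

Emit:
move_arm --deltas '[0,0,0,0,0,0.1,-0.2,0,0,0,0,0,0.2,-0.2,0,0,0,0,0,0.2,-0.2]'

```text
time: 3.4
tool_pos: [0.5272, 0.1124, 0.0616]
ee_rot: [3.141, 0.0, 1.914]
wrist_force: [-0.0, -0.1, -0.3]
width: 0.0562
finger_force: 0.0
```

Emit:
move_arm --deltas '[0,0,0,0,0,0.05,-0.2,0,0,0,0,0,0.1,-0.2,0,0,0,0,0,0.1,-0.2]'

```text
time: 3.7
tool_pos: [0.5268, 0.1123, 0.06]
ee_rot: [-3.142, 0.0, 1.914]
wrist_force: [-0.1, -0.8, 1.0]
width: 0.0566
finger_force: 0.0
```

Emit:
move_arm --deltas '[0,0,0,0,0,-0.3,-0.2,0,0,0,0,0,-0.3,0.2,0,0,0,0,0,-0.3,0.3,0,0,0,0,0,-0.3,0.3,0,0,0,0,0,-0.2,0.3,0,0,0,0,0,-0.1,0.3,0,0,0,0,0,-0.1,0.3]'

```text
time: 4.4
tool_pos: [0.5266, 0.1123, 0.0607]
ee_rot: [-3.141, -0.0, 1.914]
wrist_force: [-0.2, 0.3, -0.1]
width: 0.0329
finger_force: 0.0
```

Emit:
move_arm --deltas '[0,0,0,0,0,0.05,0.3,0,0,0,0,0,0.1,0.3,0,0,0,0,0,0.1,0.3]'

```text
time: 4.7
tool_pos: [0.5268, 0.1123, 0.06]
ee_rot: [-3.141, 0.0, 1.914]
wrist_force: [0.5, 0.3, -0.4]
width: 0.0329
finger_force: 0.0
```

Emit:
move_arm --deltas '[0,0,0,0,0,0.05,0.3,0,0,0,0,0,0.1,0.3,0,0,0,0,0,0.1,0.3]'

```text
time: 5.0
tool_pos: [0.5268, 0.1123, 0.059]
ee_rot: [-3.141, 0.0, 1.914]
wrist_force: [0.7, -0.6, 0.1]
width: 0.0329
finger_force: 0.0
```

Emit:
move_arm --deltas '[0,0,0,0,0,0.05,0.3,0,0,0,0,0,0.1,0.3,0,0,0,0,0,0.1,0.3]'

```text
time: 5.3
tool_pos: [0.5267, 0.1123, 0.0579]
ee_rot: [-3.141, 0.0, 1.914]
wrist_force: [-0.9, -0.1, -0.3]
width: 0.0329
finger_force: 0.0
```

Emit:
move_arm --deltas '[0,0,0,0,0,0.05,0.3,0,0,0,0,0,0.1,0.3,0,0,0,0,0,0.1,0.3]'

```text
time: 5.6
tool_pos: [0.5267, 0.1123, 0.0569]
ee_rot: [-3.141, 0.0, 1.914]
wrist_force: [0.2, 0.5, -0.5]
width: 0.0327
finger_force: 0.0
```

Emit:
move_arm --deltas '[0,0,0,0,0,0.05,0.3,0,0,0,0,0,0.1,0.3,0,0,0,0,0,0.1,0.3]'

```text
time: 5.9
tool_pos: [0.5268, 0.1123, 0.056]
ee_rot: [-3.141, 0.0, 1.914]
wrist_force: [0.0, -0.2, 0.1]
width: 0.0333
finger_force: 0.0
```

```bash
python3 -c "
from h import *
go([.5268,.112,.064],1.911)
s,X=wcloud();cv2.imwrite('pics/w2.png',s['image'][:,:,::-1])
near=np.hypot(X[...,0]-.528,X[...,1]-.11)<.05
print(np.argwhere(near&(X[...,2]>.05)&(X[...,2]<.065)).mean(0))
"
```

```text
rot [-0.     0.     0.003] shift cm [-0.03 -0.01 -0.8 ] F [ 0.  -0.2  0.1] pos [0.5268 0.1123 0.056 ] rpy [-3.141  0.     1.914] t 5.9
[226.95314058 281.75722832]
```

View pics/w2.png

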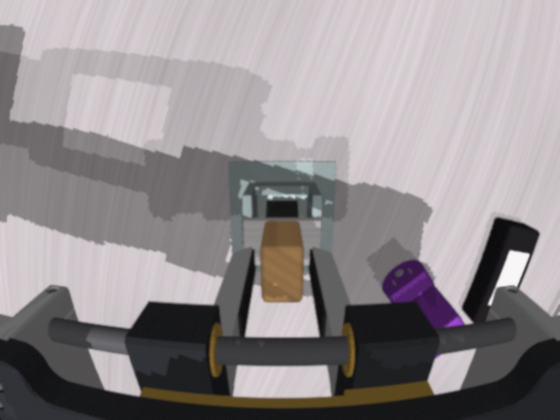

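The handle lies centred between the fingers at (282,260), and the tips are close to the crown shoulders. No contact force yet, so I'll keep feeling down.

Emit:
move_arm --deltas '[0,0,0,0,0,0.05,0.3,0,0,0,0,0,0.1,0.3,0,0,0,0,0,0.1,0.3]'

```text
time: 6.25
tool_pos: [0.5267, 0.1123, 0.0549]
ee_rot: [-3.141, 0.0, 1.914]
wrist_force: [0.4, -0.5, -0.8]
width: 0.0329
finger_force: 0.0
```

```bash
python3 -c "
from h import *
s=robot.snapshot('scene');im=s['image'][120:270,330:490,::-1];cv2.imwrite('pics/s2.png',cv2.resize(im,None,fx=5,fy=4,interpolation=2)[:600])
"
```

```text
(no output)
```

View pics/s2.png

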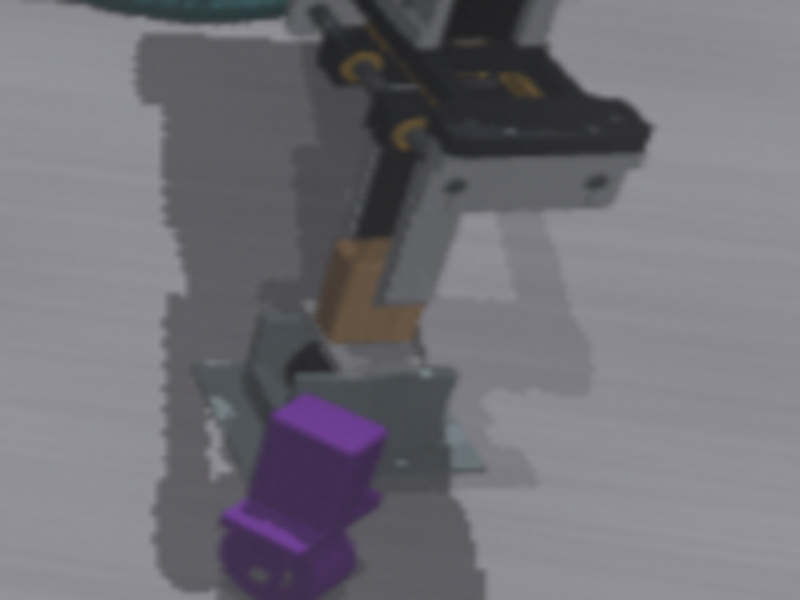

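```bash
python3 -c "
from h import *
s=robot.snapshot('scene');X=cloud(s)
for c in (408,412,416):
  print(c,[(r,*np.round(X[r,c]*1000).astype(int)) for r in range(184,222,2)])
o=robot.get_obs();print(o['tool_pos'],o['joint_positions'])
"
```

```text
408 [(184, np.int64(556), np.int64(111), np.int64(126)), (186, np.int64(556), np.int64(112), np.int64(121)), (188, np.int64(558), np.int64(113), np.int64(118)), (190, np.int64(557), np.int64(114), np.int64(113)), (192, np.int64(556), np.int64(115), np.int64(107)), (194, np.int64(557), np.int64(116), np.int64(103)), (196, np.int64(539), np.int64(119), np.int64(86)), (198, np.int64(534), np.int64(120), np.int64(78)), (200, np.int64(536), np.int64(121), np.int64(74)), (202, np.int64(539), np.int64(122), np.int64(71)), (204, np.int64(536), np.int64(123), np.int64(64)), (206, np.int64(538), np.int64(124), np.int64(61)), (208, np.int64(545), np.int64(124), np.int64(62)), (210, np.int64(552), np.int64(124), np.int64(62)), (212, np.int64(551), np.int64(125), np.int64(56)), (214, np.int64(553), np.int64(126), np.int64(53)), (216, np.int64(554), np.int64(127), np.int64(48)), (218, np.int64(551), np.int64(128), np.int64(41)), (220, np.int64(550), np.int64(129), np.int64(35))]
412 [(184, np.int64(557), np.int64(118), np.int64(127)), (186, np.int64(557), np.int64(119), np.int64(123)), (188, np.in
[... 1263 characters left out ...]
nt64(3)), (200, np.int64(431), np.int64(152), np.int64(0)), (202, np.int64(439), np.int64(152), np.int64(1)), (204, np.int64(444), np.int64(152), np.int64(-1)), (206, np.int64(456), np.int64(152), np.int64(3)), (208, np.int64(459), np.int64(152), np.int64(-1)), (210, np.int64(470), np.int64(152), np.int64(2)), (212, np.int64(544), np.int64(141), np.int64(54)), (214, np.int64(547), np.int64(142), np.int64(51)), (216, np.int64(546), np.int64(143), np.int64(45)), (218, np.int64(546), np.int64(144), np.int64(40)), (220, np.int64(545), np.int64(145), np.int64(35))]
[0.52680891 0.11232675 0.05502769] [ 1.04875516e-01  1.13482235e-01  1.57285854e+00 -1.00527842e-04
  1.45532710e+00 -2.38147008e-01]
```

```bash
python3 -c "
from h import *
o=robot.get_obs();A=R.from_euler('xyz',o['ee_rot'])
s,X=wcloud();L=(X-o['tool_pos'])@A.as_matrix()
for p in [(255,238),(265,238),(280,238),(300,235),(255,322),(265,325),(290,325)]: print(p,s['image'][p],np.round(L[p]*1000))
print(np.array(s['T_tool_cam']).round(3),s['fov_y'])
S=np.load('scene.npy',allow_pickle=True).item();D=cloud(S)
P=D[:60,130:220].reshape(-1,3);P=P[(P[:,2]>.1)&(np.hypot(P[:,0]-.164,P[:,1]+.524)<.09)];print(len(P),np.percentile(P[:,2],[0,1,3,10]))
"
```

```text
(255, 238) [98 97 98] [ 10. -25. -47.]
(265, 238) [98 97 97] [  9. -23. -59.]
(280, 238) [98 97 98] [ 10. -21. -78.]
(300, 235) [98 98 97] [ 11. -20. -97.]
(255, 322) [97 97 97] [nan nan nan]
(265, 325) [99 97 97] [ 10.  22. -61.]
(290, 325) [98 98 98] [ 10.  19. -87.]
[[-0.     0.959  0.283  0.083]
 [ 1.     0.    -0.    -0.   ]
 [-0.     0.283 -0.959 -0.214]
 [ 0.     0.     0.     1.   ]] 65.70646984690485
680 [0.20467583 0.20886568 0.21309782 0.22398966]
```

```bash
python3 -c "
from h import *
s=robot.snapshot('scene');X=cloud(s)
o=robot.get_obs();A=R.from_euler('xyz',o['ee_rot']).as_matrix();L=(X-o['tool_pos'])@A
for r in (150,160,165,170,172): print(r,[tuple(np.round(L[r,c]*1000).astype(int).tolist()) for c in (405,412,425,440,450,455)])
for c in (405,410,414): print(c,[int(L[r,c][2]*1000) for r in range(160,200,3)])
T=np.load('top.npy',allow_pickle=True).item();C=cloud(T);h=cv2.cvtColor(T['image'],cv2.COLOR_RGB2HSV)
m=np.zeros(h.shape[:2],bool);m[190:235,170:220]=1;m&=(h[...,0]>125)&(h[...,0]<165)&(h[...,1]>90)
box('purple',C[m]);Q=(C[m]-o['tool_pos'])@A;print((np.percentile(Q,[1,99],axis=0)*1000).round())
"
```

```text
150 [(-34, 30, -147), (-28, 42, -155), (-22, 77, -176), (1, 80, -176), (18, 80, -176), (27, 80, -176)]
160 [(-9, -15, -96), (6, -15, -95), (-23, 87, -163), (3, 87, -161), (19, 89, -162), (28, 87, -161)]
165 [(-6, -16, -84), (-10, 21, -109), (-17, 81, -149), (9, 81, -148), (27, 80, -146), (219, -210, 55)]
170 [(-3, -17, -72), (-34, 75, -135), (-15, 81, -139), (12, 80, -137), (29, 81, -137), (208, -187, 54)]
172 [(-2, -16, -67), (-10, 28, -98), (-13, 80, -134), (168, -183, 55), (193, -181, 55), (206, -181, 56)]
405 [-96, -88, -81, -74, -67, -59, -53, -55, -55, -53, -50, -45, -30, -22]
410 [-96, -87, -81, -74, -93, -86, -85, -80, -70, -65, -57, -50, -29, -23]
414 [-145, -150, -146, -141, -134, -92, -83, -78, -70, -63, -56, -48, -29, 54]
purple 324 [576.4 -16.8] [309.3  53.5] 54.0 z [0.0313 0.0605 0.1095]
[[ -203.  -140. -1083.]
 [  -36.   140.    25.]]
```

The depth readings show the fingertips ending about 45 mm short of the reported TCP: the tips are at z≈0.10, while the report says 0.055. That explains the missing contact. I'll go by camera and feel, and keep descending.

Emit:
move_arm --deltas '[0,0,0,0,0,0.5,0.3,0,0,0,0,0,1,0.3,0,0,0,0,0,1.5,0.3,0,0,0,0,0,2,0.3,0,0,0,0,0,2,0.3]'

```text
time: 6.95
tool_pos: [0.5259, 0.1122, 0.0337]
ee_rot: [-3.139, -0.0, 1.914]
wrist_force: [-0.4, -0.0, -0.3]
width: 0.0329
finger_force: 0.0
```

```bash
python3 -c "
from h import *
s=robot.snapshot('scene');X=cloud(s);o=robot.get_obs();print(o['tool_pos'],o['wrist_force'])
for c in (405,408,412): print(c,[(r,*(X[r,c]*1000).astype(int).tolist()) for r in range(196,216,2)])
"
```

```text
[0.52630418 0.11229155 0.03429017] [-0.19725036  0.28489172 -0.28582082]
405 [(196, 552, 111, 94), (198, 554, 112, 91), (200, 557, 112, 88), (202, 555, 114, 82), (204, 546, 116, 70), (206, 540, 117, 61), (208, 546, 118, 61), (210, 550, 118, 59), (212, 552, 119, 56), (214, 554, 120, 52)]
408 [(196, 555, 116, 97), (198, 555, 117, 93), (200, 553, 118, 86), (202, 556, 119, 84), (204, 538, 122, 66), (206, 539, 123, 61), (208, 546, 123, 62), (210, 549, 124, 60), (212, 552, 124, 57), (214, 549, 126, 49)]
412 [(196, 553, 124, 97), (198, 552, 125, 92), (200, 553, 126, 88), (202, 552, 127, 82), (204, 449, 143, 1), (206, 459, 142, 3), (208, 544, 131, 62), (210, 548, 131, 60), (212, 549, 132, 56), (214, 550, 133, 52)]
```

Emit:
move_arm --deltas '[0,0,0,0,0,0.5,0.3,0,0,0,0,0,1,0.3,0,0,0,0,0,1.4,0.3,0,0,0,0,0,1.6,0.3,0,0,0,0,0,1.6,0.3]'

```text
time: 7.5
tool_pos: [0.5273, 0.1124, 0.0246]
ee_rot: [3.14, 0.001, 1.914]
wrist_force: [-9.9, -2.0, 22.9]
width: 0.033
finger_force: 11.6
```

Emit:
move_arm --deltas '[0,0,0,0,0,0.05,0.3,0,0,0,0,0,0.1,0.3,0,0,0,0,0,0.1,0.3]'

```text
time: 7.8
tool_pos: [0.5274, 0.1124, 0.0246]
ee_rot: [3.139, 0.001, 1.914]
wrist_force: [-11.6, -1.0, 26.4]
width: 0.0328
finger_force: 13.5
```

Emit:
move_arm --deltas '[0,0,0,0,0,0.05,0.3,0,0,0,0,0,0.1,0.3,0,0,0,0,0,0.1,0.3]'

```text
time: 8.1
tool_pos: [0.5274, 0.1124, 0.0246]
ee_rot: [3.139, 0.001, 1.914]
wrist_force: [-13.1, -1.8, 30.7]
width: 0.0329
finger_force: 15.4
```

Emit:
move_arm --deltas '[0,0,0,0,0,-0.5,0.3,0,0,0,0,0,-1,0.3,0,0,0,0,0,-1.1,0.3]'

```text
time: 8.4
tool_pos: [0.5271, 0.1124, 0.0282]
ee_rot: [3.141, 0.0, 1.914]
wrist_force: [-0.2, -0.5, -0.1]
width: 0.0325
finger_force: 0.0
```

```bash
python3 -c "
from h import *
go([.5268,.1123,.014],1.911)
s,X=wcloud();a=s['image'][150:390,140:420,::-1]
s=robot.snapshot('scene');b=s['image'][150:240,350:455,::-1]
a=cv2.resize(a,(400,343));b=cv2.resize(b,(400,343))
cv2.imwrite('pics/c3.png',np.hstack([a,b]))
X=cloud(s)
for c in (400,405,408,412): print(c,[(r,*(X[r,c]*1000).astype(int).tolist()) for r in range(198,216,2)])
"
```

```text
rot [0.001 0.    0.003] shift cm [ 0.01 -0.03  1.42] F [-0.2 -0.5 -0.1] pos [0.5271 0.1124 0.0282] rpy [3.141 0.    1.914] t 8.4
400 [(198, 541, 104, 80), (200, 540, 105, 74), (202, 542, 106, 71), (204, 541, 107, 65), (206, 542, 108, 60), (208, 548, 108, 60), (210, 553, 108, 59), (212, 557, 109, 58), (214, 556, 110, 51)]
405 [(198, 557, 111, 93), (200, 558, 112, 89), (202, 559, 113, 85), (204, 555, 115, 77), (206, 555, 116, 72), (208, 543, 118, 59), (210, 552, 118, 60), (212, 554, 119, 57), (214, 555, 119, 53)]
408 [(198, 555, 117, 93), (200, 556, 118, 88), (202, 553, 119, 82), (204, 555, 120, 78), (206, 551, 121, 71), (208, 545, 123, 61), (210, 549, 124, 59), (212, 548, 125, 53), (214, 551, 126, 51)]
412 [(198, 551, 125, 91), (200, 551, 126, 86), (202, 552, 127, 83), (204, 552, 128, 78), (206, 456, 143, 1), (208, 542, 131, 61), (210, 548, 131, 60), (212, 548, 132, 55), (214, 548, 133, 50)]
```

View pics/c3.png

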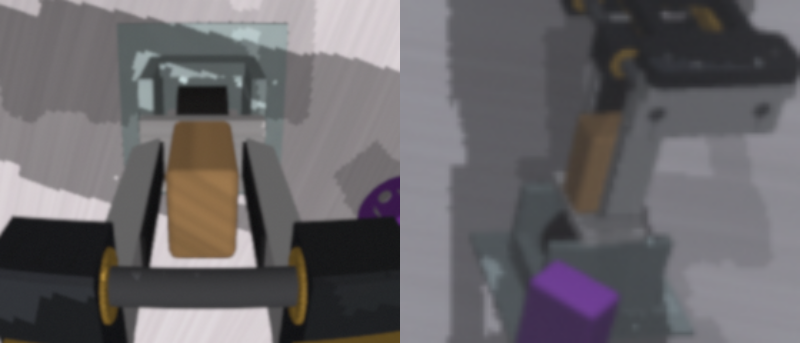

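Emit:
move_arm --deltas '[0,0,0,0,0,0.2,0.3,0,0,0,0,0,0.33,0.3,0,0,0,0,0,0.33,0.3,0,0,0,0,0,0.33,1,0,0,0,0,0,0.33,1,0,0,0,0,0,0.33,1,0,0,0,0,0,0.33,1,0,0,0,0,0,0.33,1]'

```text
time: 9.3
tool_pos: [0.527, 0.1123, 0.0249]
ee_rot: [3.141, 0.0, 1.914]
wrist_force: [-0.0, -0.9, 4.1]
width: 0.0239
finger_force: 32.5
```

```bash
python3 -c "
from h import *
for n in('top','scene'):
    s=np.load(n+'.npy',allow_pickle=True).item();C=cloud(s)
    near=(np.abs(C[...,0]-.507)<.1)&(np.abs(C[...,1]+.205)<.16)
    P=C[near&(C[...,2]>.048)&(C[...,2]<.1)];box(n,P)
    F=C[near&(C[...,2]>.002)&(C[...,2]<.1)];box(n+' all',F)
    c=np.array([.505,-.206]);a=.204;y=(P[:,:2]-c)@[-np.sin(a),np.cos(a)];x=(P[:,:2]-c)@[np.cos(a),np.sin(a)]
    for lo in range(-110,110,20):
        m=(y*1000>lo)&(y*1000<lo+20);print(lo+10,m.sum(),np.round(np.percentile(P[m,2],[50,80])*1000,1),np.round(np.percentile(x[m],[3,97])*1000,1))
go([.527,.1123,.15],1.775)
"
```

```text
top 1277 [ 507.8 -205. ] [ 34. 220.] 11.7 z [0.0565 0.063  0.0676]
top all 3211 [ 507.  -204.9] [319.8 199.8] 90.0 z [0.0021 0.0066 0.0667]
-100 114 [59.2 60.7] [-13.1  18.6]
-80 113 [63.  64.5] [-13.1  18.4]
-60 114 [63.  64.8] [-12.9  19. ]
-40 120 [63.3 65.4] [-12.9  18.8]
-20 115 [63.3 65.1] [-13.2  18.7]
0 116 [63.6 64.9] [-13.2  18.5]
20 118 [63.4 65. ] [-12.9  18.8]
40 115 [63.6 65.3] [-12.7  18.9]
60 116 [63.8 65.5] [-13.2  18.9]
80 119 [64.3 65.7] [-12.9  18.8]
100 114 [60.3 61.8] [-12.9  18.6]
scene 1453 [ 510.2 -204. ] [ 38.2 219.6] 11.5 z [0.0489 0.0629 0.0664]
scene all 3994 [ 507.1 -204.7] [198.6 320. ] 0.3 z [0.0021 0.0333 0.0659]
-100 110 [59.8 60.5] [-11.9  21.4]
-80 133 [63.2 64.5] [-11.3  22.1]
-60 133 [63.6 64.8] [-11.5  22.2]
-40 131 [63.5 64.8] [-10.2  22.2]
-20 133 [63.5 64.9] [-10.8  22.7]
0 133 [64.1 65.2] [-10.4  22.2]
20 132 [64.1 65.3] [-9.3 22.2]
40 135 [63.7 65.1] [-9.8 22. ]
60 141 [64.  65.6] [-10.6  22.6]
80 135 [64.7 65.8] [-10.6  23. ]
100 125 [61.  62.4] [-11.4  22.6]
rot [0.    0.    0.139] shift cm [ -0.     0.   -12.51] F [-0.  -0.9  4.1] pos [0.527  0.1123 0.0249] rpy [3.141 0.    1.914] t 9.3
```

Emit:
move_arm --deltas '[0,0,0,0,0,-0.5,1,0,0,0,0,0,-1.5,1,0,0,0,0,0,-2.5,1,0,0,0,0,0,-4,1,0,0,0,0,0,-6,1,0,0,0,0,0,-9,1,0,0,0,0,0,-11,1,0,0,0,0,0,-12,1]'

```text
time: 10.1
tool_pos: [0.5283, 0.1125, 0.1486]
ee_rot: [3.136, 0.001, 1.914]
wrist_force: [0.0, 0.7, -2.4]
width: 0.024
finger_force: 32.2
```

```bash
python3 -c "
from h import *
go([.4928,-.1316,.105],1.775)"
```

```text
rot [0.005 0.001 0.139] shift cm [-21.79 -11.58   4.33] F [ 0.   0.7 -2.4] pos [0.5283 0.1125 0.1486] rpy [3.136e+00 1.000e-03 1.914e+00] t 10.1
```

Emit:
move_arm --deltas '[0,0,0.02,-2,-1,0,1,0,0,0.05,-6,-3.2,0,1,0,0,0.08,-10,-5.3,0,1,0,0,0.11,-14,-7.4,0,1,0,0,0.14,-17.5,-9.3,1,1,0,0,0.14,-20,-10.6,2,1,0,0,0.14,-21.5,-11.4,3,1,0,0,0.14,-21.8,-11.6,3.3,1]'

```text
time: 10.9
tool_pos: [0.4894, -0.1334, 0.1102]
ee_rot: [-3.139, -0.001, 1.771]
wrist_force: [1.5, 0.6, -4.7]
width: 0.0239
finger_force: 32.2
```

```bash
python3 -c "
from h import *
go([.4928,-.1316,.09],1.775)
s=robot.snapshot('scene');X=cloud(s);b=s['image'][100:220,180:340,::-1]
s,W=wcloud();a=s['image'][:,:,::-1]
cv2.imwrite('pics/d1.png',np.hstack([cv2.resize(a,(400,300)),cv2.resize(b,(400,300))]))
P=W[(np.abs(W[...,0]-.508)<.1)&(np.abs(W[...,1]+.205)<.2)&(W[...,2]>.05)&(W[...,2]<.075)];box('ductw',P)
go([.4928,-.1316,.09],1.775)
"
```

```text
rot [-0.003 -0.001 -0.004] shift cm [0.11 0.37 2.02] F [ 1.5  0.6 -4.7] pos [ 0.4894 -0.1334  0.1102] rpy [-3.139e+00 -1.000e-03  1.771e+00] t 10.9
ductw 1981 [ 507.3 -203.3] [ 34.1 221.2] 11.6 z [0.0555 0.0607 0.0653]
rot [-0.001 -0.001 -0.002] shift cm [-0.04  0.26  2.11] F [ 0.1  0.1 -1.9] pos [ 0.4902 -0.1318  0.1111] rpy [-3.140e+00 -1.000e-03  1.773e+00] t 11.0
```

View pics/d1.png

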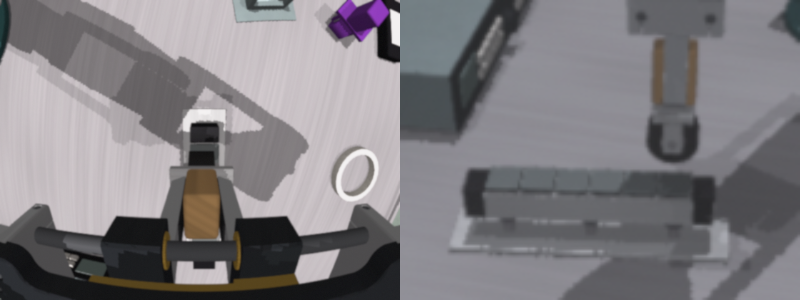

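The left half of the picture shows the roller gripped and centred over the strip. The right half shows the wheel hanging upright above the right-hand end of the strip, which is section 6. Lowering.

Emit:
move_arm --deltas '[0,0,0,0,0.2,0.7,1,0,0,0,0,0.2,1.4,1,0,0,0,0,0.2,2,1,0,0,0,0,0.2,2.2,1,0,0,0,0,0.2,2.2,1]'

```text
time: 11.5
tool_pos: [0.4925, -0.131, 0.0891]
ee_rot: [-3.141, -0.001, 1.774]
wrist_force: [0.8, -0.7, -2.6]
width: 0.0239
finger_force: 32.2
```

Emit:
move_arm --deltas '[0,0,0,0,0,0.1,1,0,0,0,0,0,0.2,1,0,0,0,0,0,0.3,1,0,0,0,0,0,0.3,1]'

```text
time: 11.9
tool_pos: [0.4928, -0.1316, 0.0867]
ee_rot: [-3.142, 0.0, 1.774]
wrist_force: [-0.4, 0.2, -3.8]
width: 0.0238
finger_force: 32.2
```

Emit:
move_arm --deltas '[0,0,0,0,0,0.1,1,0,0,0,0,0,0.2,1,0,0,0,0,0,0.2,1]'

```text
time: 12.2
tool_pos: [0.4931, -0.1318, 0.0854]
ee_rot: [3.141, 0.001, 1.774]
wrist_force: [-1.1, -0.4, -0.2]
width: 0.0243
finger_force: 32.3
```

Emit:
move_arm --deltas '[0,0,0,0,0,0.1,1,0,0,0,0,0,0.2,1,0,0,0,0,0,0.3,1,0,0,0,0,0,0.3,1]'

```text
time: 12.6
tool_pos: [0.4934, -0.1326, 0.0844]
ee_rot: [3.14, 0.003, 1.774]
wrist_force: [-3.1, 0.1, 7.6]
width: 0.0242
finger_force: 32.4
```

Emit:
move_arm --deltas '[0,0,0,0,0,0.1,1,0,0,0,0,0,0.2,1,0,0,0,0,0,0.2,1]'

```text
time: 12.9
tool_pos: [0.4934, -0.1327, 0.0825]
ee_rot: [3.14, 0.003, 1.774]
wrist_force: [-3.8, -1.6, 9.2]
width: 0.024
finger_force: 32.4
```

Emit:
move_arm --deltas '[0,0,0,0,0,0.1,1,0,0,0,0,0,0.2,1,0,0,0,0,0,0.2,1,0,0,0,0,0,0.2,1]'

```text
time: 13.3
tool_pos: [0.4935, -0.1328, 0.0813]
ee_rot: [3.14, 0.004, 1.774]
wrist_force: [-4.1, 0.2, 11.0]
width: 0.0242
finger_force: 32.3
```

Emit:
move_arm --deltas '[0,0,0,0,0,0.1,1,0,0,0,0,0,0.1,1,0,0,0,0,0,0.1,1]'

```text
time: 13.6
tool_pos: [0.4936, -0.1329, 0.0813]
ee_rot: [3.139, 0.004, 1.774]
wrist_force: [-5.2, 0.6, 14.8]
width: 0.0239
finger_force: 32.4
```

Section 6 is seated: the force climbs with no further travel, at about 18 N on the wheel. Now rolling towards section 1.

Emit:
move_arm --deltas '[0,0,0,-0.4,0,0.02,1,0,0,0,-0.8,0,0.02,1,0,0,0,-1.2,0,0.02,1,0,0,0,-1.6,0,0.02,1,0,0,0,-2,0,0.02,1]'

```text
time: 14.1
tool_pos: [0.4977, -0.1529, 0.0812]
ee_rot: [3.139, 0.005, 1.774]
wrist_force: [-5.8, -0.3, 14.3]
width: 0.0235
finger_force: 32.2
```

Emit:
move_arm --deltas '[0,0,0,-0.3,0,0,1,0,0,0,-0.6,0,0,1,0,0,0,-1,0,0,1,0,0,0,-1,0,0,1]'

```text
time: 14.5
tool_pos: [0.4997, -0.1625, 0.0811]
ee_rot: [3.139, 0.004, 1.773]
wrist_force: [-6.1, 0.8, 14.9]
width: 0.0239
finger_force: 32.2
```

Emit:
move_arm --deltas '[0,0,0,-0.4,0,0.02,1,0,0,0,-0.8,0,0.02,1,0,0,0,-1.2,0,0.02,1,0,0,0,-1.6,0,0.02,1,0,0,0,-2,0,0.03,1,0,0,0,-2.4,0,0.03,1,0,0,0,-2.8,0,0.03,1,0,0,0,-3,0,0.03,1]'

```text
time: 15.3
tool_pos: [0.5059, -0.1921, 0.081]
ee_rot: [3.139, 0.005, 1.773]
wrist_force: [-6.3, 1.8, 14.8]
width: 0.0237
finger_force: 32.2
```

Emit:
move_arm --deltas '[0,0,0,-0.4,0,0.02,1,0,0,0,-0.8,0,0.02,1,0,0,0,-1.2,0,0.02,1,0,0,0,-1.6,0,0.02,1,0,0,0,-2,0,0.03,1,0,0,0,-2.4,0,0.03,1,0,0,0,-2.8,0,0.03,1,0,0,0,-3,0,0.03,1]'

```text
time: 16.1
tool_pos: [0.5119, -0.2214, 0.0808]
ee_rot: [3.139, 0.004, 1.773]
wrist_force: [-4.6, 2.3, 15.2]
width: 0.0237
finger_force: 32.2
```

Emit:
move_arm --deltas '[0,0,0,-0.4,0,0.02,1,0,0,0,-0.8,0,0.02,1,0,0,0,-1.2,0,0.02,1,0,0,0,-1.6,0,0.02,1,0,0,0,-2,0,0.03,1,0,0,0,-2.4,0,0.03,1,0,0,0,-2.8,0,0.03,1,0,0,0,-3,0,0.03,1]'

```text
time: 16.9
tool_pos: [0.5181, -0.2509, 0.0806]
ee_rot: [3.139, 0.005, 1.773]
wrist_force: [-4.7, 2.3, 14.4]
width: 0.024
finger_force: 32.2
```

Emit:
move_arm --deltas '[0,0,0,-0.4,0,0.02,1,0,0,0,-0.8,0,0.02,1,0,0,0,-1.2,0,0.02,1,0,0,0,-1.6,0,0.02,1,0,0,0,-2,0,0.03,1,0,0,0,-2.4,0,0.03,1,0,0,0,-2.8,0,0.03,1,0,0,0,-3.2,0,0.03,1]'

```text
time: 17.7
tool_pos: [0.5247, -0.2828, 0.0804]
ee_rot: [3.138, 0.007, 1.773]
wrist_force: [-3.1, -0.7, 12.1]
width: 0.0236
finger_force: 32.1
```

Emit:
move_arm --deltas '[0,0,0,0,0,0.08,1,0,0,0,-0.3,0,0.1,1,0,0,0,-0.3,0,0.1,1,0,0,0,0,0,0.1,1,0,0,0,0.5,0,0.1,1]'

```text
time: 18.2
tool_pos: [0.524, -0.2792, 0.0803]
ee_rot: [3.138, 0.009, 1.773]
wrist_force: [-4.4, -2.0, 15.5]
width: 0.0235
finger_force: 32.2
```

Emit:
move_arm --deltas '[0,0,0,0.6,0,0,1,0,0,0,1.2,0,0,1,0,0,0,1.8,0,-0.01,1,0,0,0,2.4,0,-0.01,1,0,0,0,3,0,-0.02,1,0,0,0,3.6,0,-0.02,1,0,0,0,4.2,0,-0.02,1,0,0,0,4.8,0,-0.03,1]'

```text
time: 19.0
tool_pos: [0.5143, -0.2317, 0.0806]
ee_rot: [3.138, 0.009, 1.773]
wrist_force: [-4.7, -2.0, 15.6]
width: 0.0235
finger_force: 32.2
```

Emit:
move_arm --deltas '[0,0,0,0.6,0,-0.01,1,0,0,0,1.2,0,-0.02,1,0,0,0,1.8,0,-0.02,1,0,0,0,2.4,0,-0.03,1,0,0,0,3,0,-0.03,1,0,0,0,3.6,0,-0.04,1,0,0,0,4.2,0,-0.04,1,0,0,0,4.8,0,-0.05,1]'

```text
time: 19.8
tool_pos: [0.5047, -0.1844, 0.081]
ee_rot: [3.137, 0.008, 1.773]
wrist_force: [-4.4, -1.3, 16.6]
width: 0.0241
finger_force: 32.2
```

Emit:
move_arm --deltas '[0,0,0,0.6,0,-0.01,1,0,0,0,1.2,0,-0.02,1,0,0,0,1.8,0,-0.02,1,0,0,0,2.4,0,-0.03,1,0,0,0,3,0,-0.03,1,0,0,0,3.6,0,-0.04,1,0,0,0,4.2,0,-0.04,1,0,0,0,4.8,0,-0.04,1]'

```text
time: 20.6
tool_pos: [0.4952, -0.137, 0.0812]
ee_rot: [3.137, 0.008, 1.773]
wrist_force: [-4.9, -1.8, 16.4]
width: 0.0234
finger_force: 32.2
```

The strip now lies in a straight line over its whole length (0.0803 to 0.0812, going and returning). Lifting and returning to the holder.

Emit:
move_arm --deltas '[0,0,0,0,0,-0.5,1,0,0,0,0,0,-1,1,0,0,0,0,0,-2,1,0,0,0,0,0,-3.5,1,0,0,0,0,0,-5.5,1,0,0,0,0,0,-7,1,0,0,0,0,0,-7,1,0,0,0,0,0,-7,1]'

```text
time: 21.4
tool_pos: [0.4937, -0.1346, 0.1458]
ee_rot: [3.141, 0.0, 1.774]
wrist_force: [-0.8, 1.0, -3.8]
width: 0.0235
finger_force: 31.6
```

```bash
python3 -c "
from h import *
go([.5267,.1123,.15],1.914)"
```

```text
rot [ 0.001  0.    -0.14 ] shift cm [23.52  8.21 -0.43] F [-0.8  1.  -3.8] pos [ 0.4937 -0.1346  0.1458] rpy [3.141 0.    1.774] t 21.4
```

Emit:
move_arm --deltas '[0,0,-0.02,2,0.7,-0.4,1,0,0,-0.04,6,2.1,-0.4,1,0,0,-0.07,10,3.5,-0.4,1,0,0,-0.1,14,4.9,-0.4,1,0,0,-0.13,18,6.3,-0.4,1,0,0,-0.14,21,7.4,-0.4,1,0,0,-0.14,23,8,-0.4,1,0,0,-0.14,23.5,8.2,-0.4,1]'

```text
time: 22.2
tool_pos: [0.5254, 0.1144, 0.1478]
ee_rot: [-3.139, -0.001, 1.917]
wrist_force: [0.2, 0.6, -3.4]
width: 0.0238
finger_force: 31.6
```

Emit:
move_arm --deltas '[0,0,0,0,0,0,1,0,0,0,0,0,0,1,0,0,0,0,0,0,1]'

```text
time: 22.5
tool_pos: [0.5263, 0.1109, 0.1493]
ee_rot: [-3.141, 0.0, 1.912]
wrist_force: [0.8, -0.7, -3.0]
width: 0.0243
finger_force: 31.6
```

```bash
python3 -c "
from h import *
go([.5267,.1123,.085],1.914)
s=robot.snapshot('scene');X=cloud(s);b=s['image'][110:240,330:490,::-1];cc=s['image'][140:220,190:330,::-1]
cv2.imwrite('pics/e1.png',np.hstack([cv2.resize(b,(400,325)),cv2.resize(cc,(400,325))]))
t=robot.snapshot('top');C=cloud(t)
for n,X in(('top',C),('scene',X)):
    P=X[(np.abs(X[...,0]-.507)<.1)&(np.abs(X[...,1]+.205)<.16)&(X[...,2]>.048)&(X[...,2]<.1)]
    y=(P[:,:2]-[.5075,-.2045])@[-.2011,.9796]*1000
    print(n,[(c,round(float(np.percentile(P[abs(y-c)<10,2],50)*1000),1)) for c in(-100,-75,-45,-15,15,45,75,100) if (abs(y-c)<10).sum()>20])
"
```

```text
rot [-0.001  0.    -0.002] shift cm [0.13 0.09 6.43] F [ 0.8 -0.7 -3. ] pos [0.5263 0.1109 0.1493] rpy [-3.141  0.     1.912] t 22.5
top [(-100, 59.5), (-75, 59.0), (-45, 59.1), (-15, 59.8), (15, 59.6), (45, 60.5), (75, 60.5), (100, 60.5)]
scene [(-100, 59.6), (-75, 59.9), (-45, 60.2), (-15, 60.4), (15, 60.6), (45, 60.8), (75, 60.8), (100, 60.8)]
```

View pics/e1.png

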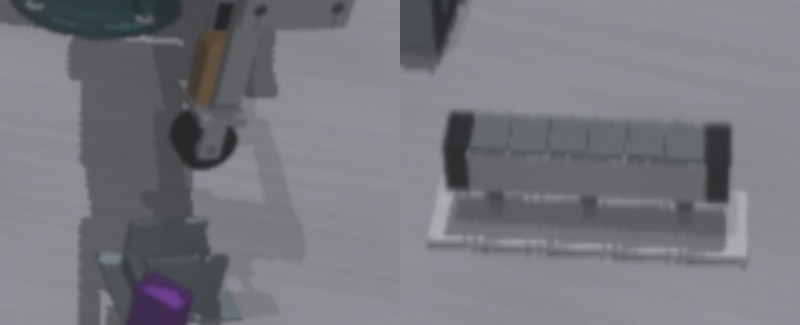

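All six caps are flush with the end blocks (right half), and the roller hangs upright above the holder (left half). Lowering it in.

Emit:
move_arm --deltas '[0,0,0,0.1,0.05,1,1,0,0,0,0.1,0.05,3,1,0,0,0,0.1,0.05,5,1,0,0,0,0.1,0.05,6,1,0,0,0,0.1,0.05,6,1]'

```text
time: 23.1
tool_pos: [0.5248, 0.1129, 0.0871]
ee_rot: [-3.137, -0.001, 1.913]
wrist_force: [-0.0, 0.1, -3.1]
width: 0.0241
finger_force: 31.6
```

Emit:
move_arm --deltas '[0,0,0,0,0,0.5,1,0,0,0,0,0,1,1,0,0,0,0,0,1.5,1,0,0,0,0,0,2,1,0,0,0,0,0,2,1]'

```text
time: 23.6
tool_pos: [0.5259, 0.1133, 0.0686]
ee_rot: [-3.14, -0.0, 1.914]
wrist_force: [-0.3, 0.8, -4.0]
width: 0.0237
finger_force: 31.6
```

Emit:
move_arm --deltas '[0,0,0,-0.1,0,0.5,1,0,0,0,-0.1,0,1,1,0,0,0,-0.1,0,1.5,1,0,0,0,-0.1,0,2,1,0,0,0,-0.1,0,2.5,1,0,0,0,-0.1,0,2.5,1]'

```text
time: 24.2
tool_pos: [0.5261, 0.1123, 0.0434]
ee_rot: [-3.139, -0.0, 1.914]
wrist_force: [-0.4, -0.2, -3.0]
width: 0.024
finger_force: 31.6
```

Emit:
move_arm --deltas '[0,0,0,0,0,0.4,1,0,0,0,0,0,0.8,1,0,0,0,0,0,1.2,1,0,0,0,0,0,1.2,1]'

```text
time: 24.6
tool_pos: [0.5262, 0.1123, 0.0317]
ee_rot: [-3.14, -0.0, 1.914]
wrist_force: [-0.8, -0.1, -3.5]
width: 0.0236
finger_force: 31.6
```

Emit:
move_arm --deltas '[0,0,0,0,0,0.2,1,0,0,0,0,0,0.4,1,0,0,0,0,0,0.6,1,0,0,0,0,0,0.6,1]'

```text
time: 25.0
tool_pos: [0.5266, 0.1123, 0.0262]
ee_rot: [-3.141, -0.0, 1.914]
wrist_force: [0.0, -0.2, -2.9]
width: 0.0243
finger_force: 31.6
```

Emit:
move_arm --deltas '[0,0,0,0,0,0.05,1,0,0,0,0,0,0.1,1,0,0,0,0,0,0.1,1]'

```text
time: 25.3
tool_pos: [0.5269, 0.1124, 0.0256]
ee_rot: [3.142, 0.0, 1.914]
wrist_force: [0.2, 0.3, -2.7]
width: 0.0242
finger_force: 31.6
```

Emit:
move_arm --deltas '[0,0,0,0,0,0.05,1,0,0,0,0,0,0.1,1,0,0,0,0,0,0.1,1]'

```text
time: 25.6
tool_pos: [0.527, 0.1124, 0.0249]
ee_rot: [3.141, 0.0, 1.914]
wrist_force: [-0.9, -0.2, -1.6]
width: 0.0238
finger_force: 31.7
```

Just touching down (original height 0.0249). One more small push, then release.

Emit:
move_arm --deltas '[0,0,0,0,0,0.05,1,0,0,0,0,0,0.1,1,0,0,0,0,0,0.1,1]'

```text
time: 25.9
tool_pos: [0.5271, 0.1124, 0.0249]
ee_rot: [3.141, 0.0, 1.914]
wrist_force: [-2.9, -0.4, 5.6]
width: 0.0239
finger_force: 31.9
```

Emit:
move_arm --deltas '[0,0,0,0,0,0,0.7,0,0,0,0,0,0,0.4,0,0,0,0,0,-0.1,0.3,0,0,0,0,0,-0.2,0.2,0,0,0,0,0,-0.3,0.2,0,0,0,0,0,-0.3,0.2]'

```text
time: 26.5
tool_pos: [0.5268, 0.1123, 0.0264]
ee_rot: [-3.141, 0.0, 1.914]
wrist_force: [-0.1, -0.1, 0.3]
width: 0.0377
finger_force: 0.0
```

Emit:
move_arm --deltas '[0,0,0,0,0,-0.5,0.2,0,0,0,0,0,-2,0.2,0,0,0,0,0,-4,0.2,0,0,0,0,0,-7,0.2,0,0,0,0,0,-11,0.2,0,0,0,0,0,-14,0.2,0,0,0,0,0,-15,0.2,0,0,0,0,0,-15,0.2]'

```text
time: 27.3
tool_pos: [0.5281, 0.1125, 0.1791]
ee_rot: [3.137, 0.001, 1.914]
wrist_force: [-0.5, 0.6, -0.7]
width: 0.0378
finger_force: 0.0
```

```bash
python3 -c "
from h import *
go([.5267,.1123,.085],1.914)
s,X=wcloud();m=wood(s,X)&(X[...,2]<.2);P=X[m];zt=np.percentile(P[:,2],85);box('top',P[P[:,2]>zt-.005])
s=robot.snapshot('scene');b=s['image'][110:270,330:490,::-1]
cv2.imwrite('pics/f1.png',cv2.resize(b,(480,480)))
"
```

```text
rot [ 0.005  0.001 -0.   ] shift cm [ 0.04 -0.18  9.41] F [-0.5  0.6 -0.7] pos [0.5281 0.1125 0.1791] rpy [3.137e+00 1.000e-03 1.914e+00] t 27.3
top 924 [526.4 112.9] [22.3 35.2] 19.0 z [0.1067 0.1094 0.1109]
```

View pics/f1.png

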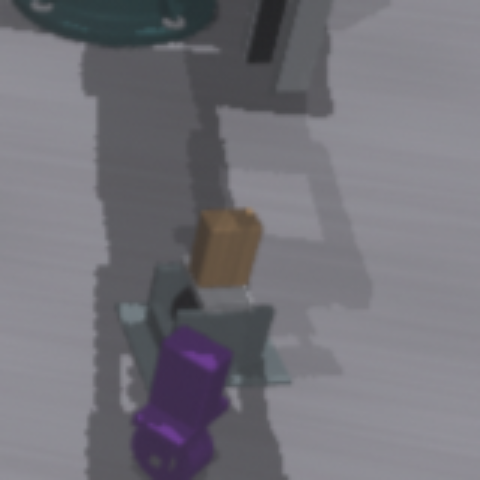

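The roller is upright in its holder at its original position (handle at about (228,248) in the picture), and the gripper is clear above it.

```bash
python3 -c "
from bench import robot
print(robot.close_job())"
```

```text
the job is handed in; nothing more can be done
None
```

All six sections read seated, flush with the end blocks, rolled in one unbroken contact at about 15–20 N on the wheel; the roller is upright back in its holder, let go, and the job is handed in at about 27 s (while feeling for the grip, the fingertips briefly pressed the parked roller's crown with about 31 N, never the strip).

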